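Hold the bag clip gaping around the order card

TASK

Pick up the larger of the two bag clips by its two tails, squeeze it wide open, and bring its gaping jaws around the free upright edge of the order card in the wooden stand, so that I can slip a ticket in beside the card. Finish while still holding it there: level and off the counter, squeezed open, with the card's edge well inside between the two jaws, about half-way down their length, around the middle of the edge's height, and the clip touching neither card nor stand. Do not shove the stand, the smaller clip or the lid rest about.

Things in the scene. Friction and masses are not known exactly. Their poses are not given: they have to be found in the camera images.
- clip_mid (a point): Larger bag clip: white plastic, about 70 g, 135 mm long, lying on its side, so 32 mm tall. This point is on its steel pivot pin (radius 6 mm), half-way up, 16 mm above the counter at the start. x: along the midline towards the jaw tips, 62 mm ahead; y: across; z: along the pin, up. The pin closes the back of the mouth. Jaws are plates 5 mm thick, 32 mm tall.
- clip_tails (a point): Between the larger clip's tails, on the midline, half-way up, 45 mm behind the pivot: the place to pinch, across y. The tails are flat plates 5 mm thick, 32 mm tall, reaching 70 mm behind the pivot. Shut, each flares 0.22 rad from the midline: 43 mm over the outsides here, 54 mm at the ends. Squeezed to their stop they are parallel, 24 mm over the outsides.
- lever (a joint): Angle by which each lever of the larger clip is squeezed, rad: 0 shut (jaw tips meet), 0.22 at the stop (jaw tips 27 mm apart, 20 mm at the back of the mouth). Both turn alike about the midline. Pinched at the tails point it takes 4 N to begin and 9 N to reach the stop; a grip of 25 to 40 N does no harm. Let go, it springs shut.
- card_edge (a point): Middle of the free upright edge of the order card, 70 mm above the counter. Stiff board 3 mm thick, 20 to 115 mm above the counter, running 130 mm from this edge along this point's +x; y: across its thickness; z: up. Its far part is held in a wooden block 67 mm wide, 35 mm tall, from 70 to 145 mm behind the edge. Loose on the counter, 0.8 kg.
- small_clip: The smaller clip, same look, about 80 mm long and 20 mm tall as it lies, to be left alone. Origin under its pivot pin, x towards its jaws.
- lid_rest: Flat ceramic lid rest, 96 mm across, 12 mm tall, origin at centre of its underside.

How it is judged (in metres and radians):
On the way:
1. the larger clip is lifted clear of the counter and squeezed open (height (world z) of clip_mid above 0.04 m and value of joint lever above 0.15 rad), for 0.2 s.
At the end, for the whole second after the job is handed in: Held by the gripper, still, level (0.25 rad), pivot above 40 mm, levers over 0.15 rad; card edge 15-50 mm ahead of the pivot, within 10 mm of the midline, heights within 30 mm, in line within 0.3 rad; clip touches neither card nor stand; stand upright, within 25 mm of its start (all of step 1 and contact force between the fingers and clip above 2 N and angle between clip_mid's own z axis and vertical below 0.25 rad and x of card_edge in the frame of clip_mid between 0.015 and 0.05 m and y of card_edge in the frame of clip_mid between -0.01 and 0.01 m and z of card_edge in the frame of clip_mid between -0.03 and 0.03 m and angle between the x axis of clip_mid and the x axis of card_edge, either way round below 0.3 rad and angle between card_edge's own z axis and vertical below 0.05 rad and contact force between clip and stand below 0.2 N and linear speed of clip below 0.03 m/s and distance of card_edge from where it was at the start of the episode below 0.025 m); the arm keeps its last pose, push and grip.
It fails at once if the card stand is shoved or tipped more than 25 mm (distance of card_edge from where it was at the start of the episode above 0.025 m).
It fails at once if the smaller clip or the lid rest is displaced by more than 30 mm (distance of any of small_clip, lid_rest from where it was at the start of the episode above 0.03 m).
It also fails if it takes over 38 s, if anything falls off the work surface, if the arm or the gripper's body presses on something with over 40 N, if the wrist force passes 120 N, or if a joint passes its speed limit or range.

ROBOT

A 6-joint arm with a two-finger parallel gripper is mounted at the origin on the work surface. World frame = base frame: x ahead of the robot, y to its left, z up, the work surface at z = 0. Lengths are in m, angles in degrees, forces in N, time in s.
With the tool pointing down it reaches from about 0.3 to 0.75 m from the base axis. Payload 8.5 kg.
Tool frame: the origin (TCP) lies on the centre line of the jaws, within the pads' length; the fingertips stand 14 mm ahead of it and the grasp point (between the pads) lies 5 mm behind it; z points along the fingers, x is the direction in which the jaws open and shut, and the axes are right-handed (so a half turn about z gives the same grasp; the last joint's range is limited). The gripper opens to 85 mm and grips with 20 to 120 N. Pads are 22 mm wide; open, the fingers measure 114 mm over their backs; the gripper's body (76 mm by 85 mm) begins 54 mm behind the grasp point. The pads swing forward as they close: fully open they stand 13 mm farther back than shut.
Start: joints at [-77.538, 21.807, 74.336, -0, 83.858, -12.336], TCP at [0.231, -0.499, 0.245] pointing down, gripper open.
Joint ranges: [-178.18, 178.18], [-50.72, 133.34], [12.68, 142.11], [-81.47, 261.47], [9.98, 163.14], [-165.26, 165.26]. Speed limits (degrees/s): [136.94, 136.94, 180, 180, 180, 180].

INTERFACE

Orientations are given as a 3x3 rotation matrix whose columns are the frame's x, y, z axes.
In Python, from rig import * gives the robot as it stands.
- The arm moves only by the shell command python3 -m crank 'ROWS' [FORCE]. ROWS is JSON, one flat list of numbers, 7 for each row, row after row: the turn, a rotation vector about the world's x, y, z in rad, then the shift along the world's x, y, z in m, then the opening in per cent of the stroke, from 0 (shut) to 100 (fully open). A call has 1 to 20 rows; each row shifts and turns the commanded pose from where the row before left it; what a row does not reach is not made up. A row lasts 1/10 s, in which the tool goes at most 50 mm and 8.59 degrees, less where a joint would pass 70% of its speed; a pose out of reach is approached as far as the arm can. A call is refused whole if a number of a shift passes 0.05 or a number of a turn 0.15, either way. A call with a gripper value outside its range is refused whole. The fingers move at their own pace and stop on an object; FORCE is the grip in N (left out, the last holds). Time passes only in rows, so rows that do not move let the fingers close. It gives the time, the measured TCP pose, the force and the opening at its end, in the units of the state.
- observe(): the state, without advancing time (a new reading comes with each control period).
- get_image(name): name is "side" or "top" or "wrist"; returns a dict with "frame" (420x560x3 uint8, red, green, blue), "fov_y" (degrees; the focal length in pixels is half the picture's height over the tangent of half this angle, whatever the lens; pixels are square), "cx", "cy" (the principal point, pixels), "world_to_cam" (4x4, takes a point from world to camera coordinates). Camera axes: x right, y up, looking along -z (the intrinsics and any distortion apply to the point x, -y, -z); pixel columns grow to the right and rows downward; lengths in m; the calibration is good to about 2 mm. A picture is of the moment at which its call begins. There is no depth.
- close_job(): hands the job in, once; it reports no verdict.
The state is a dict: "time_s": time; "q": joint angles; "qvel": joint speeds; "joint_efforts": joint torques, N m; "position": TCP position; "tool_rot": TCP orientation; "ft_force": force on the tool from outside, world axes, zero at the start; "wrist_torque": the same for the moment, N m; "grip_width": finger opening in m.
Only numpy, scipy, OpenCV 4.12 (cv2) and the standard library are available. Lean on these libraries where they do the work, as an engineer would, in place of code of your own. Each camera call takes 0.05 s, during which the arm holds its last target. There are 200 camera calls.

## Working session

There is one attempt and no reset: what is moved stays moved. The work goes in short steps, Python scripts to look and compute and a shell command to move; the robot and the scene stay as the last step left them, time stands still between calls to the robot, and variables do not carry over. Pictures are saved under pics/ and viewed, about 8 in all and at most 12, crops included, and the job is handed in when it is done.

```bash
ls; mkdir -p pics; cat > h.py <<'E'
from rig import *
import numpy as np, cv2
def ray(im,u,v):
    f=im["frame"].shape[0]/2/np.tan(np.radians(im["fov_y"])/2)
    M=np.array(im["world_to_cam"]);R=M[:3,:3];t=M[:3,3]
    d=np.array([(u-im["cx"])/f,-(v-im["cy"])/f,-1]);return -R.T@t,R.T@d
def onz(im,u,v,z):
    o,d=ray(im,u,v);return o+d*(z-o[2])/d[2]
def proj(im,p):
    f=im["frame"].shape[0]/2/np.tan(np.radians(im["fov_y"])/2)
    c=np.array(im["world_to_cam"])@np.r_[p,1];return im["cx"]-f*c[0]/c[2],im["cy"]+f*c[1]/c[2]
def save(im,n):cv2.imwrite("pics/"+n,im["frame"][...,::-1])
E
python3 - <<'E'
from h import *
for n in("top","side"):
    im=get_image(n);save(im,n+"0.png");print(n,{k:np.round(v,3) if k!="frame" else v.shape for k,v in im.items()})
o=observe();print(o)
E
```

```text
pics
top {'frame': (420, 560, 3), 'fov_y': np.float64(48.455), 'cx': np.float64(280.081), 'cy': np.float64(215.506), 'world_to_cam': array([[-0.015, -1.   , -0.   , -0.016],
       [ 0.989, -0.015,  0.146, -0.551],
       [-0.146,  0.002,  0.989, -1.015],
       [ 0.   ,  0.   ,  0.   ,  1.   ]])}
side {'frame': (420, 560, 3), 'fov_y': np.float64(47.809), 'cx': np.float64(274.933), 'cy': np.float64(213.105), 'world_to_cam': array([[-0.997, -0.081,  0.006,  0.521],
       [ 0.059, -0.665,  0.745, -0.095],
       [-0.056,  0.743,  0.667, -0.931],
       [ 0.   ,  0.   ,  0.   ,  1.   ]])}
{'time_s': 0.1, 'q': array([-7.75384673e+01,  2.18387414e+01,  7.43786693e+01, -1.74953575e-03,
        8.38581190e+01, -1.23375777e+01]), 'qvel': array([ 0.01894907, -0.18849699, -0.22330565,  0.10898426, -0.05885195,
       -0.02789923]), 'joint_efforts': array([ 5.51627410e-03, -4.49215364e+01, -2.31656581e+01, -1.22800011e-04,
        3.62811661e-03,  7.96521729e-07]), 'position': array([ 0.23061349, -0.49905384,  0.24476865]), 'tool_rot': array([[ 4.19440770e-01, -9.07782651e-01, -3.14100128e-04],
       [-9.07781783e-01, -4.19440812e-01,  1.28063369e-03],
       [-1.29428346e-03, -2.52015606e-04, -9.99999131e-01]]), 'ft_force': array([ 0.35923052, -1.26179636, -0.45759926]), 'wrist_torque': array([-0.00957333, -0.04745433,  0.00583364]), 'grip_width': 0.08502143893320654}
```

View pics/top0.png

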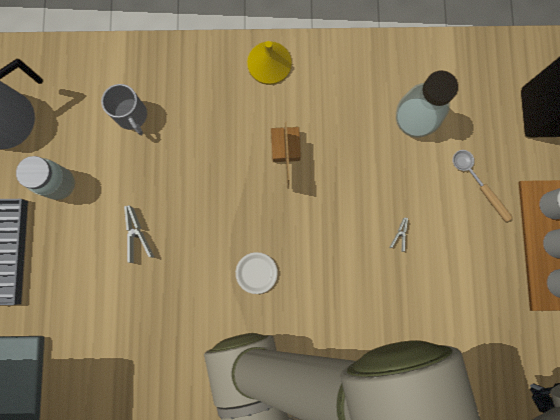

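View pics/side0.png

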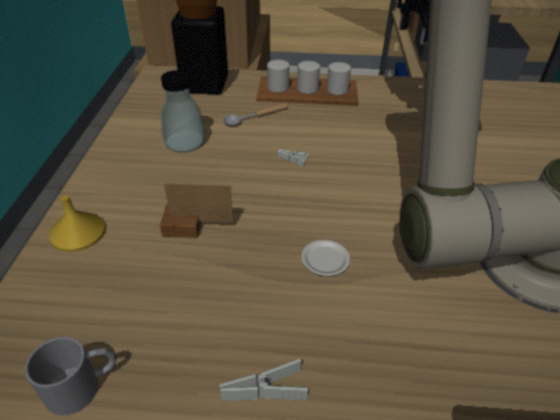

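The top view shows the larger clip with its pivot near (134,232) and its jaws pointing up the image, which is +x. The card runs from its free edge at (288,187) up to (287,122). The small clip is at (402,234) and the lid rest at (257,273). The side view confirms that the clip's closed jaws point towards +x and that the card's free edge is at (232,~205). Next I'll measure these.

```bash
python3 - <<'E'
from h import *
t=get_image("top");s=get_image("side")
def mask(im,box,sat=45,val=120):
    x0,y0,x1,y1=box;h=cv2.cvtColor(im["frame"],cv2.COLOR_RGB2HSV);m=np.zeros(h.shape[:2],np.uint8)
    m[y0:y1,x0:x1]=((h[...,1]<sat)&(h[...,2]>val))[y0:y1,x0:x1];return m
m=mask(t,(110,195,165,275));n,l,st,c=cv2.connectedComponentsWithStats(m);print(st[1:])
for r in range(203,266,4):
    xs=np.where(m[r])[0]
    if len(xs):print(r,xs.min(),xs.max(),np.round(onz(t,xs.min(),r,.032)[:2],4),np.round(onz(t,xs.max()+1,r,.032)[:2],4))
print("lid",onz(t,257,273,.012),"small",onz(t,402,234,.02))
for z in(.02,.07,.115):print("edge",z,onz(t,288,187,z))
big=lambda im,b,k:cv2.resize(im["frame"][b[1]:b[3],b[0]:b[2]],None,fx=k,fy=k,interpolation=cv2.INTER_CUBIC)
a=big(t,(105,195,175,275),5);b=big(t,(255,115,325,195),5)
c=big(s,(150,175,245,245),4);d=big(s,(210,350,320,410),3.45)
c=cv2.resize(c,(380,280));d=cv2.resize(d,(380,207));e=np.zeros((400,0,3),np.uint8)
top=np.hstack([a,b]);bot=np.hstack([c[:200],d[:200]]);bot=cv2.resize(bot,(700,190))
cv2.imwrite("pics/crop.png",np.vstack([top,bot])[...,::-1])
E
```

```text
[[124 205  27  58 337]]
207 124 129 [0.5773 0.3318] [0.5771 0.3181]
211 125 131 [0.568  0.3292] [0.5677 0.3132]
215 125 132 [0.5587 0.3289] [0.5585 0.3107]
219 125 134 [0.5495 0.3286] [0.5492 0.3058]
223 126 135 [0.5403 0.326 ] [0.54   0.3033]
227 126 136 [0.5311 0.3257] [0.5308 0.3007]
231 128 138 [0.5219 0.3209] [0.5216 0.2959]
235 127 140 [0.5128 0.3228] [0.5124 0.2911]
239 127 142 [0.5037 0.3225] [0.5032 0.2863]
243 127 144 [0.4947 0.3222] [0.4941 0.2816]
247 127 146 [0.4856 0.3219] [0.4849 0.2768]
251 127 148 [0.4766 0.3216] [0.4759 0.272 ]
255 127 150 [0.4676 0.3213] [0.4668 0.2673]
259 127 129 [0.4586 0.321 ] [0.4585 0.3143]
lid [0.42351634 0.0299482  0.012     ] small [ 0.50715863 -0.3033697   0.02      ]
edge 0.02 [ 0.62086569 -0.04404135  0.02      ]
edge 0.07 [ 0.6103698  -0.04304445  0.07      ]
edge 0.115 [ 0.6009235  -0.04214723  0.115     ]
```

View pics/crop.png

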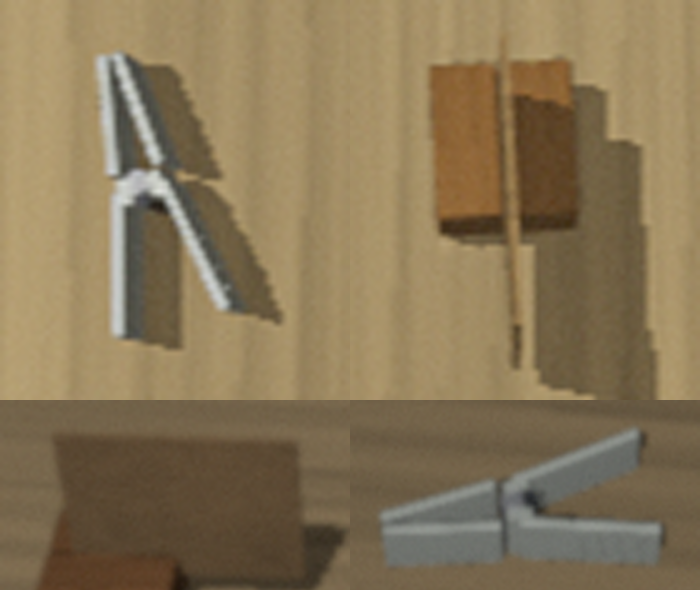

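```bash
python3 - <<'E'
from h import *
t=get_image("top");s=get_image("side")
def tri(a,b):
    o1,d1=ray(t,*a);o2,d2=ray(s,*b);k=np.linalg.lstsq(np.c_[d1,-d2],o2-o1,rcond=None)[0]
    p,q=o1+k[0]*d1,o2+k[1]*d2;return (p+q)/2,np.linalg.norm(p-q)
print("card top near",tri((288.2,180),(232,185.5)))
n=onz(t,288.2,180,.115);f=onz(t,285.4,123,.115);b=onz(t,288.2,188.2,.02)
print(n,f,b,"len",np.linalg.norm(f-n),"hdg",np.degrees(np.arctan2(*(f-n)[1::-1])))
tip=onz(t,127.2,206.6,.032);tl=(onz(t,128.8,262.4,.032)+onz(t,151.8,256,.032))/2
print(tip,tl,np.linalg.norm(tip-tl),np.degrees(np.arctan2(*(tip-tl)[1::-1])),onz(t,132.6,231,.032))
E
python3 -m crank '[0,0,-0.0086,0.0125,0.04,0,100, 0,0,-0.0086,0.0125,0.04,0,100, 0,0,-0.0086,0.0125,0.04,0,100, 0,0,-0.0086,0.0125,0.04,0,100, 0,0,-0.0086,0.0125,0.04,0,100, 0,0,-0.0086,0.0125,0.04,0,100, 0,0,-0.0086,0.0125,0.04,0,100, 0,0,-0.0086,0.0125,0.04,0,100, 0,0,-0.0086,0.0125,0.04,0,100, 0,0,-0.0086,0.0125,0.04,0,100, 0,0,-0.0086,0.0125,0.04,0,100, 0,0,-0.0086,0.0125,0.04,0,100, 0,0,-0.0086,0.0125,0.04,0,100, 0,0,-0.0086,0.0125,0.04,0,100, 0,0,-0.0086,0.0125,0.04,0,100, 0,0,-0.0086,0.0125,0.04,0,100, 0,0,-0.0086,0.0125,0.04,0,100, 0,0,-0.0086,0.0125,0.04,0,100, 0,0,-0.0086,0.0125,0.04,0,100, 0,0,-0.0086,0.0125,0.04,0,100]' 30
```

```text
card top near (array([ 0.61344233, -0.04286699,  0.11428554]), np.float64(0.005450144292350913))
[ 0.61607451 -0.04283226  0.115     ] [ 0.74215489 -0.03895017  0.115     ] [ 0.61801319 -0.04445746  0.02      ] len 0.12614012739707317 hdg 1.7636128392830017
[0.57809445 0.32453839 0.032     ] [0.45770551 0.29109779 0.032     ] 0.12494708179597633 15.523772144350685 [0.52177332 0.3104358  0.032     ]
time_s: 2.3
position: [0.4808, 0.3026, 0.2453]
tool_rot: [[0.258, -0.966, 0.0], [-0.966, -0.258, -0.0], [0.0, -0.0, -1.0]]
ft_force: [0.4, -1.0, -0.3]
grip_width: 0.0854
```

```bash
python3 - <<'E'
from h import *
w=get_image("wrist");save(w,"w1.png")
for n,p in(("piv",(.5215,.3095,.032)),("pinch",(.478,.297,.032)),("tip",(.581,.325,.032))):print(n,proj(w,p))
E
```

```text
piv (np.float64(289.4674935549679), np.float64(142.54521006107439))
pinch (np.float64(290.1275429443142), np.float64(182.33172385900187))
tip (np.float64(289.94939976153194), np.float64(82.6396465999544))
```

View pics/w1.png

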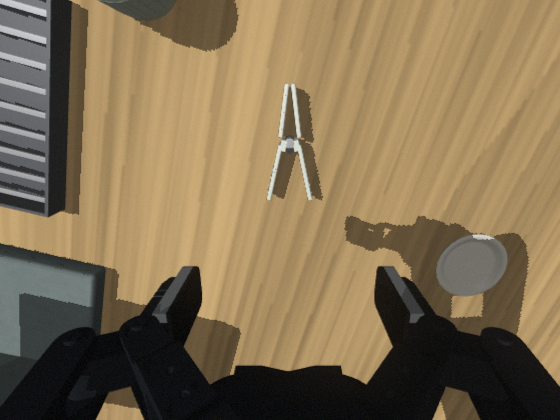

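The wrist view agrees with the measured points. The jaw tips are at (290,84), the pivot at (289,143), and the tail ends at (269,198) and (310,198). The clip is square to the jaws, so I'll go down and pinch.

```bash
python3 -m crank '[0,0,0,-0.003,-0.0055,-0.037,100, 0,0,0,0,0,-0.037,100, 0,0,0,0,0,-0.037,100, 0,0,0,0,0,-0.037,100, 0,0,0,0,0,-0.037,100, 0,0,0,0,0,-0.025,100, 0,0,0,0,0,-0.017,100, 0,0,0,0,0,0,100, 0,0,0,0,0,0,70,0,0,0,0,0,0,50, 0,0,0,0,0,0,20,0,0,0,0,0,0,0,0,0,0,0,0,0,0,0,0,0,0,0,0,0,0,0,0,0,0,0,0,0,0,0,0,0,0,0]' 32
```

```text
time_s: 3.95
position: [0.4784, 0.2959, 0.0203]
tool_rot: [[0.258, -0.966, 0.003], [-0.966, -0.258, 0.002], [-0.001, -0.004, -1.0]]
ft_force: [-3.2, 1.5, 10.9]
grip_width: 0.0224
```

```bash
python3 -m crank '[0,0,0,0,0,0.01,0, 0,0,0,0,0,0.02,0, 0,0,0,0,0,0.02,0, 0,0,0,0,0,0.015,0, 0,0,0,0,0,0,0, 0,0,0,0,0,0,0,0,0,0,0,0,0,0]'; python3 - <<'E'
from h import *
w=get_image("wrist");t=get_image("top")
im=np.hstack([cv2.resize(w["frame"],(480,360)),cv2.resize(t["frame"][180:300,90:190],(300,360),interpolation=cv2.INTER_CUBIC)])
cv2.imwrite("pics/w2.png",im[...,::-1])
E
```

```text
time_s: 4.65
position: [0.4772, 0.295, 0.0826]
tool_rot: [[0.258, -0.966, -0.001], [-0.966, -0.258, -0.001], [0.0, 0.002, -1.0]]
ft_force: [-0.3, -0.0, -0.1]
grip_width: 0.0225
```

View pics/w2.png

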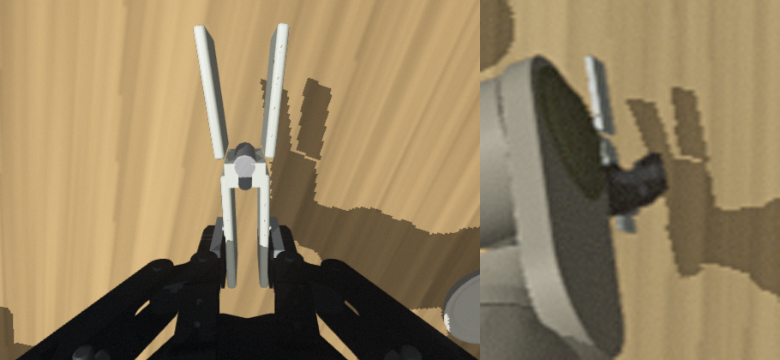

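The wrist view shows the clip wide open. The tails are parallel in the pads, the pivot is at (245,165), and the jaw tips are at (205,28) and (283,28) in the scaled picture. I'll carry it to a standoff point in line with the card.

```bash
python3 -m crank '[0,0,-0.023,-0.0045,-0.0345,0,0, 0,0,-0.023,-0.0045,-0.0345,0,0, 0,0,-0.023,-0.0045,-0.0345,0,0, 0,0,-0.023,-0.0045,-0.0345,0,0, 0,0,-0.023,-0.0045,-0.0345,0,0, 0,0,-0.023,-0.0045,-0.0345,0,0, 0,0,-0.023,-0.0045,-0.0345,0,0, 0,0,-0.023,-0.0045,-0.0345,0,0, 0,0,-0.023,-0.0045,-0.0345,0,0, 0,0,-0.023,-0.0045,-0.0345,0,0, 0,0,0,0,0,0,0, 0,0,0,0,0,0,0, 0,0,0,0,0,0,0]'; python3 - <<'E'
from h import *
w=get_image("wrist");s=get_image("side");save(w,"w3.png")
p=np.array(observe()["position"]);print(p)
for z in(.02,.07,.115):print("predicted edge px",proj(w,(.617,-.0437,z)))
print("far top",proj(w,(.742,-.039,.115)))
cv2.imwrite("pics/s3.png",cv2.resize(s["frame"][130:310,130:430],(750,450),interpolation=cv2.INTER_CUBIC)[...,::-1])
E
```

```text
time_s: 6.05
position: [0.4325, -0.0491, 0.0831]
tool_rot: [[0.032, -0.999, -0.001], [-0.999, -0.032, 0.0], [-0.0, 0.001, -1.0]]
ft_force: [-0.0, -0.2, -0.1]
grip_width: 0.0222
[ 0.43264142 -0.04886532  0.08320651]
predicted edge px (np.float64(285.2750414864381), np.float64(-116.38037964081792))
predicted edge px (np.float64(284.0925413399927), np.float64(-218.21871813606708))
predicted edge px (np.float64(281.40808043181113), np.float64(-449.40772852768816))
far top (np.float64(256.5937008142568), np.float64(-3784.607580097177))
```

View pics/w3.png

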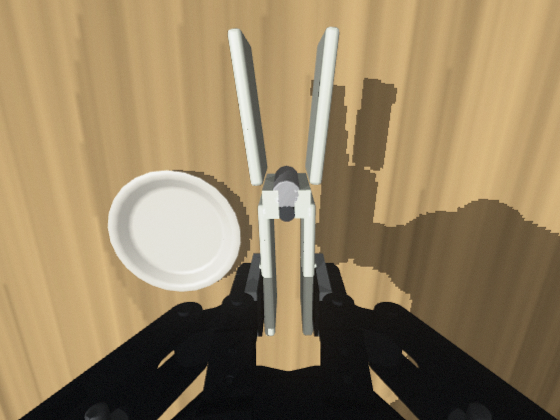

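View pics/s3.png

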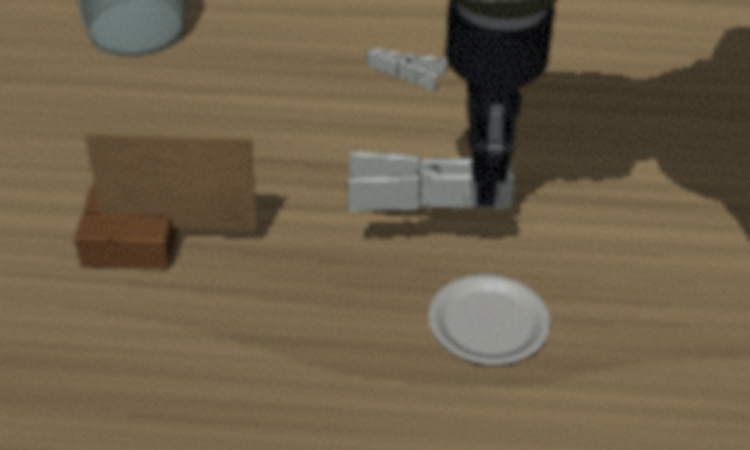

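The wrist view shows the open clip, with the pivot at (287,193) and the jaw-tip tops at (236,32) and (332,31). The card is out of its view. In the side view the clip looks level, its upper edge running parallel to the card's top, and the card's free edge is at crop (253,140–230).

```bash
python3 - <<'E'
from h import *
w=get_image("wrist");t=get_image("top");s=get_image("side")
z=.0945
L,R=onz(w,236,32,z),onz(w,332,31,z);P=onz(w,287,193,z);bl,br=onz(w,260,183,z),onz(w,318,183,z);b=(bl+br)/2
m=(L+R)/2;print("tips",L,R,np.linalg.norm(L-R),"mid",m,"piv",P,"back",b,"len",np.linalg.norm(m-P),"hdg",np.degrees(np.arctan2(*(m-P)[1::-1])),np.degrees(np.arctan2(*(m-b)[1::-1])))
print("side px: tip z check", [onz(s,130+348/2.5,130+v/2.5,zz) for v,zz in((152,.0945),(212,.0625))])
cv2.imwrite("pics/t3.png",cv2.resize(t["frame"][110:270,230:350],(600,800),interpolation=cv2.INTER_CUBIC)[:600,:,::-1])
E
```

```text
tips [ 0.53814908 -0.02953107  0.0945    ] [ 0.53952326 -0.06217667  0.0945    ] 0.03267450860024985 mid [ 0.53883617 -0.04585387  0.0945    ] piv [ 0.48168804 -0.04871817  0.0945    ] back [ 0.48583771 -0.04937799  0.0945    ] len 0.05721986540370029 hdg 2.8692947365008195 3.804266131370505
side px: tip z check [array([ 0.53939028, -0.05651469,  0.0945    ]), array([ 0.53624506, -0.02098981,  0.0625    ])]
```

View pics/t3.png

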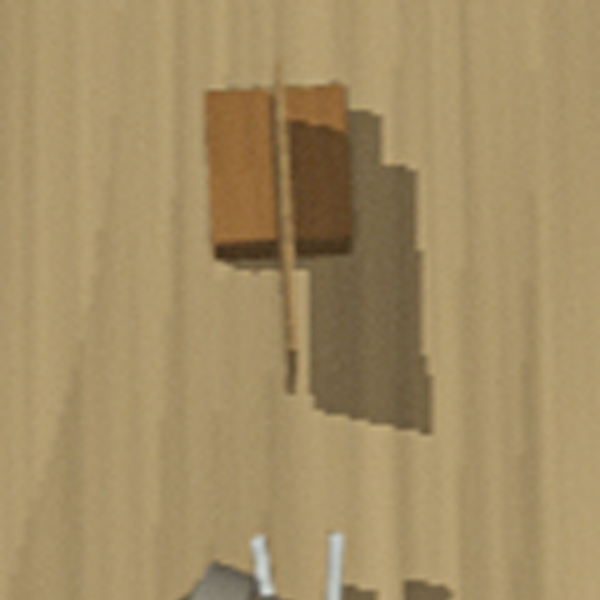

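The top view shows the tip tops at crop (258,537) and (336,535), and the card's free edge at (292,350) for the top and (292,392) for the foot. The card is nearly centred between the jaws. I'll work out the offset within this one camera.

```bash
python3 - <<'E'
from h import *
t=get_image("top");c=lambda u,v,z:onz(t,230+u/5,110+v/5,z)
m=(c(258,537,.0945)+c(336,535,.0945))/2
e=(c(292,350,.115)+c(292,392,.02))/2;f=c(279,65,.115);n=c(292,350,.115)
h=np.arctan2(*(f-n)[1::-1]);print("tip mid",m,"edge",e,"card hdg",np.degrees(h),np.linalg.norm(f-n))
for a in(1.8,3,):
    a=np.radians(a);x=np.array([np.cos(a),np.sin(a)]);y=np.array([-x[1],x[0]]);d=(e-m)[:2];print("edge rel tip along",d@x,"across",d@y)
E
```

```text
tip mid [ 0.53918981 -0.04442257  0.0945    ] edge [ 0.61680024 -0.04408557  0.0675    ] card hdg 1.5637562269095218 0.1261207715538106
edge rel tip along 0.07758272169869673 across -0.00210096487328636
edge rel tip along 0.0775217072372252 across -0.0037252740304786155
```

```bash
python3 -m crank '[0,0,-0.025,0,0.004,-0.004,0, 0,0,0,0,0,-0.004,0, 0,0,0,0.01,0,0,0, 0,0,0,0.015,0,0,0, 0,0,0,0.015,0,0,0, 0,0,0,0.015,0,0,0, 0,0,0,0.015,0,0,0, 0,0,0,0.015,0,0,0, 0,0,0,0.012,0,0,0, 0,0,0,0.01,0,0,0, 0,0,0,0,0,0,0, 0,0,0,0,0,0,0, 0,0,0,0,0,0,0, 0,0,0,0,0,0,0]'; python3 - <<'E'
from h import *
w=get_image("wrist");s=get_image("side");t=get_image("top")
im=np.hstack([cv2.resize(w["frame"][0:300,150:420],(405,450)),cv2.resize(s["frame"][150:270,140:240],(375,450),interpolation=cv2.INTER_CUBIC)])
cv2.imwrite("pics/f.png",im[...,::-1])
cv2.imwrite("pics/t4.png",cv2.resize(t["frame"][110:220,230:350],(600,550),interpolation=cv2.INTER_CUBIC)[...,::-1])
E
```

```text
time_s: 7.75
position: [0.5393, -0.0458, 0.0754]
tool_rot: [[0.006, -1.0, -0.0], [-1.0, -0.006, 0.0], [-0.0, 0.0, -1.0]]
ft_force: [0.6, 1.6, -0.8]
grip_width: 0.0221
```

View pics/f.png

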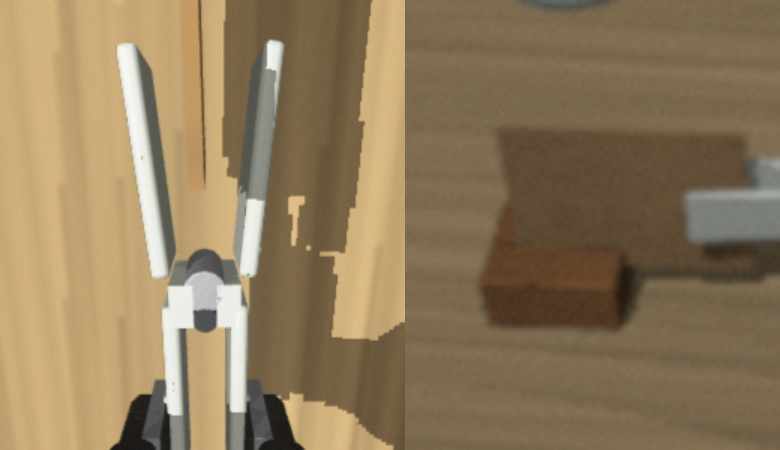

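View pics/t4.png

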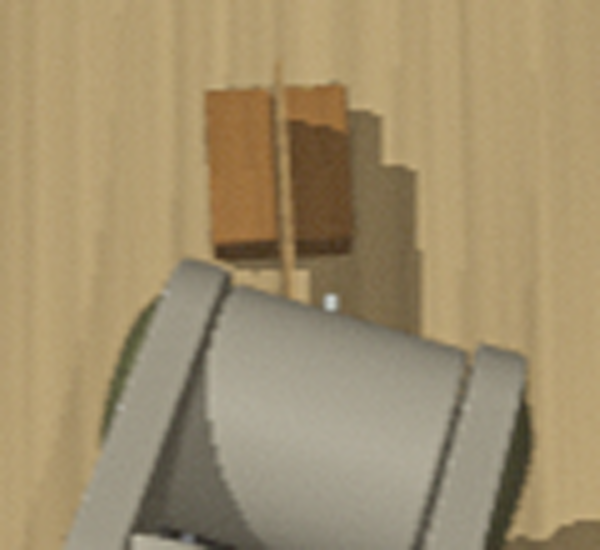

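The card is inside the jaws and touching neither: in the wrist crop the foot of its edge is at (197,190), between jaw tops at x≈150 and x≈260. In the top view the stand is at the same pixels as before. I'll check the fit numerically.

```bash
python3 - <<'E'
from h import *
w=get_image("wrist");c=lambda u,v,z:onz(w,150+u/1.5,v/1.5,z)
zt=.0865
e=c(197,190,.02);P=c(204,292,zt);m=(c(126,45,zt)+c(275,43,zt))/2;a=(m-P)[:2];L=np.linalg.norm(a);x=a/L;y=np.array([-x[1],x[0]])
b=(c(159,276,zt)+c(249,276,zt))/2
print("edge foot",e,"piv",P,"tip",m,"L",L,"hdg",np.degrees(np.arctan2(x[1],x[0])),"back",b)
d=(e-P)[:2];print("along",d@x,"across",d@y)
o=observe();print(o["time_s"],o["position"],o["ft_force"],o["qvel"].round(2))
E
```

```text
edge foot [ 0.60950163 -0.04337854  0.02      ] piv [ 0.58780888 -0.04655568  0.0865    ] tip [ 0.64647663 -0.04549712  0.0865    ] L 0.058677302259137136 hdg 1.0336919750054914 back [ 0.59223047 -0.04653667  0.0865    ]
along 0.021746530337727724 across 0.002785283364765331
7.95 [ 0.53954915 -0.04578178  0.07538947] [ 0.59120018 -0.43839689 -0.39634342] [ 0.04  0.04 -0.07  0.02  0.05  0.  ]
```

```bash
python3 -m crank '[0,0,0,-0.002,0.001,0,0, 0,0,0,-0.002,0.001,0,0, 0,0,0,0,0,0,0, 0,0,0,0,0,0,0, 0,0,0,0,0,0,0, 0,0,0,0,0,0,0]'; python3 - <<'E'
from h import *
w=get_image("wrist")
cv2.imwrite("pics/g.png",cv2.resize(w["frame"][0:300,150:420],(540,600))[...,::-1])
E
```

```text
time_s: 8.55
position: [0.5357, -0.0438, 0.0753]
tool_rot: [[0.006, -1.0, 0.0], [-1.0, -0.006, 0.0], [-0.0, -0.0, -1.0]]
ft_force: [-0.6, 0.1, -1.1]
grip_width: 0.0221
```

View pics/g.png

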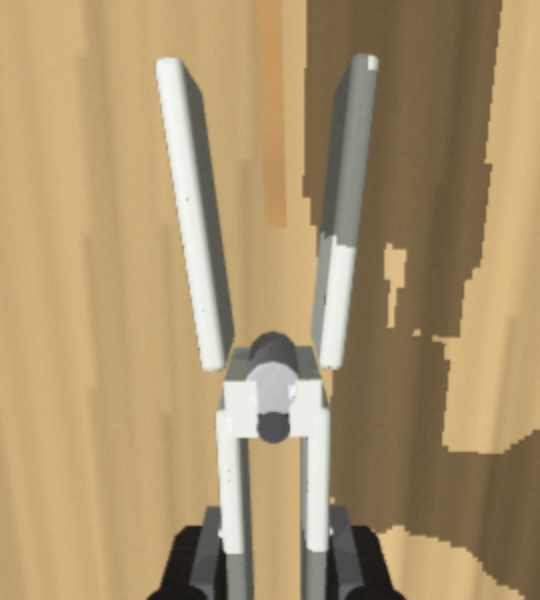

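The card edge, with its foot at (273,225), is centred between the jaws. It lies in line with the pivot at (272,388), about half-way down the mouth, and nothing is touching. I'm handing in.

```bash
python3 -c "
from rig import *
print(close_job())"
```

```text
the job is handed in; nothing more can be done
None
```

I gripped the larger clip by its tails with 32 N, lifted it, and brought its open jaws around the card's free edge. I handed the job in at about 8.6 s with the clip still held there; no verdict was reported.

**Last checks:**
- **Squeeze:** the finger opening was 22 mm, so the clip looks squeezed to its stop; I had no direct reading of the lever angle.
- **Height and level:** the pivot was about 71 mm up, worked out from the tool height. The clip looked level in the side view.
- **Position on the card:** the card edge was centred to within about 3 mm and in line to within about 1–2°.
- **Contact:** the force reading was near zero, and the wrist picture showed clear gaps between the clip and the card.
- **Stand:** it showed no shift in the top view. That picture was taken just before a final 4 mm back-off.

**Disagreement:** the cameras differed by up to 8 mm on the card edge's x. After the back-off, the edge is about 26 mm ahead of the pivot by the wrist camera and about 35 mm by the top camera. Both are well within the 15–50 mm allowed.

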